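# Count out clamping nuts, then open the grinder case and hold it open

## Robot

A 6-joint arm with a two-finger parallel gripper is mounted at the origin on the work surface. World frame = base frame: x ahead of the robot, y to its left, z up, the work surface at z = 0. Lengths are in m, angles in rad, forces in N, time in s.
With the tool pointing down it reaches from about 0.3 to 0.85 m from the base axis. Payload 5.4 kg.
Tool frame: the origin (TCP) lies at the centre of the arm's flange, where the gripper is bolted on; the fingertips stand 173 mm ahead of it and the grasp point (between the pads) lies env.grasp_offset ahead of it (env.grasp_offset is the distance from the TCP to the grasp point, in m); z points along the fingers, y is the direction in which the jaws open and shut (so a half turn about z gives the same grasp; the last joint's range is limited). The gripper opens to 85 mm and grips with 20 to 120 N. Pads are 22 mm wide; open, the fingers measure 114 mm over their backs; the gripper's body (76 mm by 85 mm) begins 54 mm behind the grasp point. The pads swing forward as they close: fully open they stand 13 mm farther back than shut.
Start: joints at [-1.528, 0.158, 1.597, -0, 1.386, -0.21], TCP at [0.144, -0.557, 0.405] pointing down, gripper open.
Joint ranges: [-2.91, 2.91], [-0.94, 2.29], [0.18, 2.7], [-1.29, 4.43], [0.17, 2.64], [-3, 3]. Speed limits (rad/s): [2.57, 2.57, 3.14, 3.14, 3.14, 3.14].

## Interface

Orientations are given as [roll, pitch, yaw] about the fixed x, y, z axes, in that order (R = Rz(yaw) Ry(pitch) Rx(roll)).
In Python, from workcell import env gives the robot as it stands.
- The arm moves only by the tool send_rows, never from a script. Its argument "steps" is a list of rows, each a list of 5 numbers: the opening in per cent of the stroke, from 0 (shut) to 100 (fully open), then the shift along the tool's x, y, z in mm, then the turn about the tool's z in rad. A call has 1 to 5 rows; each row is the pose to reach, as a shift and turn from the pose commanded when the call began, along the tool's axes at that moment; what a row does not reach only later rows make up. A row lasts 1/8 s, in which the tool goes at most 62.5 mm and 10.7 degrees, less where a joint would pass 70% of its speed; a pose out of reach is approached as far as the arm can. A call with a gripper value outside its range is refused whole. The fingers move at their own pace and stop on an object; "grip_force" is the grip in N (left out, the last holds). Time passes only in rows, so rows that repeat a pose let the fingers close. It gives the time, the measured TCP pose, the force and the opening at its end, in the units of the state.
- env.read_state(): the state, without advancing time (a new reading comes with each control period).
- env.get_image(name): name is "side" or "top" or "wrist"; returns a dict with "image" (480x640x3 uint8, red, green, blue), "fx", "fy", "cx", "cy" (pixels), "extrinsics" (4x4, takes a point from world to camera coordinates). Camera axes: x right, y down, z forward; pixel columns grow to the right and rows downward; lengths in m; the calibration is good to about 2 mm. A picture is of the moment at which its call begins. There is no depth.
- env.job_done(): hands the job in, once; it reports no verdict.
The state is a dict: "clock": time; "q": joint angles; "dq": joint speeds; "joint_torque": joint torques, N m; "ee_pos": TCP position; "eef_rot": TCP orientation; "contact_force": force on the tool from outside, world axes, zero at the start; "wrist_torque": the same for the moment, N m; "finger_gap": finger opening in m.
Only numpy, scipy, OpenCV 4.12 (cv2) and the standard library are available. Lean on these libraries where they do the work, as an engineer would, in place of code of your own. Each camera call takes 0.05 s, during which the arm holds its last target.

## Task

Make the small steel tray up to exactly three clamping nuts with nuts from the bench (one already lies in it). Then try the lid of the white case by tugging up on its bar handle before touching the release; if it is caught, slide the black release towards the case's right-hand end as far as it goes and lift again. Finish while the gripper is still holding the lid about half-way up (roughly 45 degrees) so that a colleague can take the grinder out; leave the tray and everything else on the bench where it is.

Things in the scene. Friction and masses are not known exactly. Their poses are not given: they have to be found in the camera images.
- nut1: steel clamping nut of an angle grinder: disc 40 mm across and 16 mm high with a boss 24 mm across and 6 mm high on top (22 mm in all), 0.12 kg. Origin: centre of its underside. It lies upright on the bench at the start, among the wire brush, the flap wheel, the spacer ring and the other nuts, at least 70 mm from its neighbours centre to centre.
- nut2: steel clamping nut of an angle grinder: disc 40 mm across and 16 mm high with a boss 24 mm across and 6 mm high on top (22 mm in all), 0.12 kg. Origin: centre of its underside. It lies upright on the bench at the start, among the wire brush, the flap wheel, the spacer ring and the other nuts, at least 70 mm from its neighbours centre to centre.
- nut3: steel clamping nut of an angle grinder: disc 40 mm across and 16 mm high with a boss 24 mm across and 6 mm high on top (22 mm in all), 0.12 kg. Origin: centre of its underside. It lies upright on the bench at the start, among the wire brush, the flap wheel, the spacer ring and the other nuts, at least 70 mm from its neighbours centre to centre.
- nut4: steel clamping nut of an angle grinder: disc 40 mm across and 16 mm high with a boss 24 mm across and 6 mm high on top (22 mm in all), 0.12 kg. Origin: centre of its underside. It lies in the tray at the start.
- tray: loose open steel tray on the bench, 140 mm along its x, 200 mm along its y, 22 mm high, walls and floor 4 mm thick, 0.9 kg. Origin: centre of its underside. One nut lies within 20 mm of (0, +65 mm) in its frame; the rest of it is empty.
- case: white sheet-steel machine case fixed to the bench, 200 mm along its x, 300 mm along its y, 120 mm high without the lid. Origin: centre of its underside; its front (-x) faces the robot, its right-hand end as seen from the robot is at -y. On its front, 40 to 150 mm right of the middle, is a dark steel housing (50 mm deep, 110 mm long, its top at z = 110 mm) that carries the black release.
- lid_angle (a joint): angle of the case's lid in rad: 0 shut, grows as its front edge rises, stop at 1.2. 8 mm thick, about 0.5 kg, hinged along the case's far top edge; let go, it falls shut (3 to 4 N at the handle lifts it). A hidden catch inside holds it on some starts: a caught lid lifts only about 0.05 rad (9 mm at the handle), then stops hard; a free one just goes on opening.
- lid_hinge (a point): on the lid's hinge line, in the middle of the case's far top edge (case frame x = +100 mm, y = 0, z = 120 mm).
- lid_handle (a point): middle of the lid's bar handle: a round steel bar of 10 mm diameter along the case's y, 100 mm between the middles of its two posts; its centre line stands 38 mm above the lid's top face. Lid shut: case frame x = -65 mm, y = 0, z = 166 mm, which is 165 mm in front of and 46 mm above the hinge line. The round bar can turn in the grip as the lid swings up.
- lid: the lid with its bar handle as one body (for contact with the fingers): 200 mm by 300 mm, 8 mm thick; its origin lies on the hinge line, the same point as lid_hinge.
- release (a joint): travel of the black release in m: 0 where it starts, 0.024 at its stop, growing towards the case's right-hand end (case -y). It slides stiffly (2 N), stays where it is left and does not show whether the catch holds; once it has gone all the way, the lid is free and stays free.
- release_grip (a point): a point on the black upright release block to take it by: block 14 mm (case x) by 12 mm (case y) standing 30 mm above the housing; this point is on its axis, 12 mm below its top. At the start: case frame x = -130 mm, y = -75 mm, z = 128 mm. The lid's front edge is 23 mm behind the block's face.
- brush: bystander: brass wire cup brush, 50 mm across, 42 mm high, among the nuts; origin under its middle.
- wheel: bystander: brown flap wheel, 48 mm across and 22 mm high, with an 8 mm shank up to 52 mm, among the nuts; origin under its middle.
- spacer: bystander: plain flat steel spacer ring, 50 mm across, 12 mm high, with a 26 mm hole, among the nuts; origin under its middle. Not a nut.
- screwdriver: bystander: screwdriver lying in front of the case.
- spanner: bystander: flat pin spanner 160 mm long lying in front of the case at the left.
- disc: bystander: grinding disc 115 mm across, 8 mm thick, lying to the left of the case; origin under its middle.
- jar: bystander: jar 64 mm across and 75 mm high, behind the gap between tray and case; origin under its middle.
Mind the look-alikes: they are no part of the job. What is shaped like the nut4 but blue is not meant. Leave any red look-alike of the nut2 alone.

How it is judged:
By the outcome, as a careful person would: the job done as asked, in the order asked, and still so for the second after the job is handed in, while the arm keeps its last pose, push and grip.
It also fails if it takes over 72 s, if anything falls off the work surface, if the arm or the gripper's body presses on something with over 40 N, if the wrist force passes 120 N, or if a joint passes its speed limit or range.

## Working session

There is one attempt and no reset: what is moved stays moved. The work goes in short steps, Python scripts to look and compute and a tool call to move; the robot and the scene stay as the last step left them, time stands still between calls to the robot, and variables do not carry over. Pictures are saved under pics/ and viewed, and the job is handed in when it is done.

Besides the shell and the picture viewer there is one more tool, called after "Emit:" as name(argument=value, ...), one argument or row to a line, values as JSON. send_rows: Moves the arm, as the interface text tells. Its arguments: {"type":"object","properties":{"steps":{"type":"array","items":{"type":"array","items":{"type":"number"}}},"grip_force":{"type":"number"}},"required":["steps"]}

```bash
ls; mkdir -p pics
python3 - <<'E'
from workcell import env
import cv2,pickle
print(env.read_state(), env.grasp_offset)
for n in ["top","side","wrist"]:
    d=env.get_image(n); cv2.imwrite(f"pics/{n}0.png",d["image"][:,:,::-1]); pickle.dump(d,open(f"pics/{n}0.pkl","wb"))
    print(n,d["fx"],d["fy"],d["cx"],d["cy"],d["extrinsics"].round(4).tolist())
E
```

```text
pics
{'clock': 0.0, 'q': array([-1.52806895e+00,  1.59067013e-01,  1.59826680e+00, -3.84239261e-05,
        1.38617856e+00, -2.10105651e-01]), 'dq': array([-1.59727552e-04,  1.17039689e-04,  5.26903107e-04, -3.12888170e-05,
       -2.78152847e-03,  9.14784215e-04]), 'joint_torque': array([ 1.68499817e-03, -3.95999050e+01, -3.31430376e+01, -8.50103356e-05,
        8.38369655e-03, -6.03190585e-06]), 'ee_pos': array([ 0.14379407, -0.55643604,  0.40368917]), 'eef_rot': array([-3.13970727e+00, -3.63456814e-04,  2.52839774e-01]), 'contact_force': array([ 0.46003476, -0.4236918 ,  0.0808134 ]), 'wrist_torque': array([-0.03755946,  0.02922568,  0.00598051]), 'finger_gap': 0.08542856982844309} 0.1547
top 611.7382473165761 611.7382473165761 319.9667423798133 243.64761997113447 [[0.0082, -0.9999, -0.0092, 0.0776], [-0.9965, -0.0074, -0.0837, 0.5728], [0.0837, 0.0098, -0.9964, 1.4007], [0.0, 0.0, 0.0, 1.0]]
side 436.3177316680698 436.3177316680698 315.88300787751825 240.53672621289954 [[0.7976, -0.6029, 0.0161, -0.4121], [-0.4553, -0.6194, -0.6396, 0.3972], [0.3956, 0.5028, -0.7686, 0.7695], [0.0, 0.0, 0.0, 1.0]]
wrist 381.28446888348327 381.28446888348327 325.95452292922414 245.06600631596504 [[0.2506, -0.9681, -0.0021, -0.573], [-0.9285, -0.2409, 0.2826, -0.0375], [-0.2741, -0.0689, -0.9592, 0.3799], [0.0, 0.0, 0.0, 1.0]]
```

View pics/top0.png

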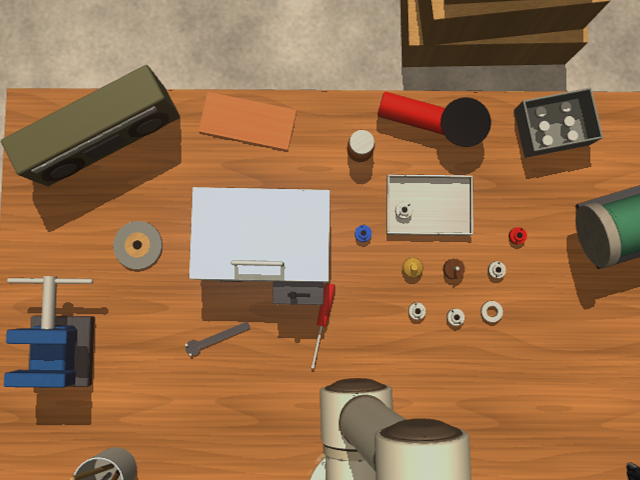

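View pics/side0.png

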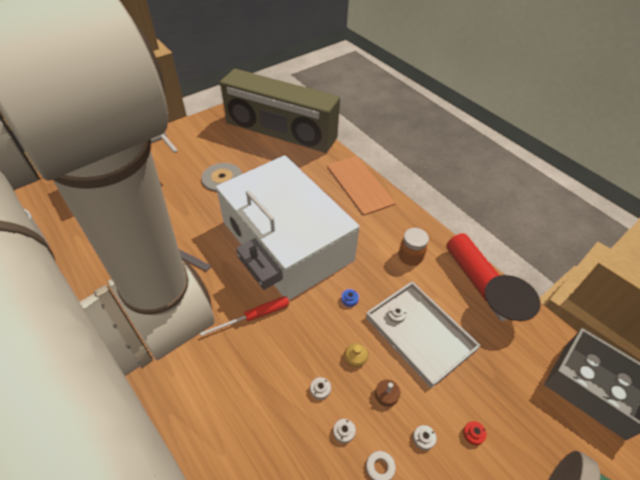

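View pics/wrist0.png

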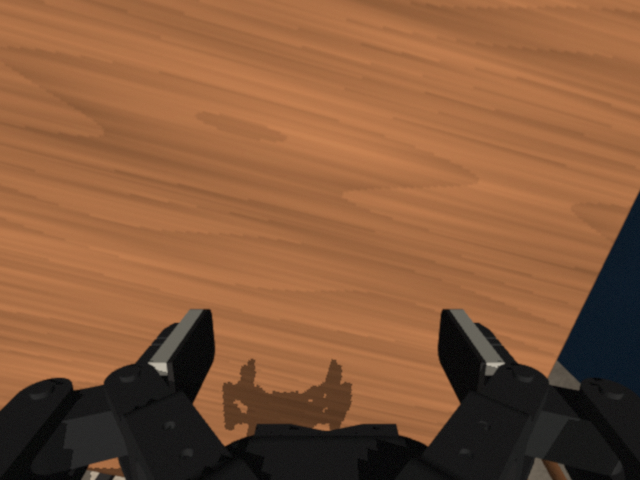

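The steel nut candidates in the top view are at (498,270), (417,312) and (456,317). The ring at (492,312) is the spacer, and the blue (363,233) and red (517,236) items are look-alikes. I'll confirm with enlarged crops.

```bash
cat > h.py <<'E'
import numpy as np,cv2,pickle
def ray(d,u,v,z):
    E=d["extrinsics"];R=E[:3,:3];t=E[:3,3];c=-R.T@t
    r=R.T@np.array([(u-d["cx"])/d["fx"],(v-d["cy"])/d["fy"],1]);s=(z-c[2])/r[2];return c+s*r
def proj(d,p):
    E=d["extrinsics"];q=E[:3,:3]@np.array(p)+E[:3,3];return np.array([d["fx"]*q[0]/q[2]+d["cx"],d["fy"]*q[1]/q[2]+d["cy"]])
def load(n): return pickle.load(open(f"pics/{n}.pkl","rb"))
def snap(n,name):
    from workcell import env
    d=env.get_image(n);cv2.imwrite(f"pics/{name}.png",d["image"][:,:,::-1]);pickle.dump(d,open(f"pics/{name}.pkl","wb"));return d
E
python3 - <<'E'
from h import *
im=cv2.imread("pics/top0.png")
a=cv2.resize(im[160:335,340:540],(800,700),interpolation=cv2.INTER_CUBIC)[:600]
cv2.imwrite("pics/c1.png",cv2.resize(im[190:340,345:545],(800,600),interpolation=cv2.INTER_CUBIC))
cv2.imwrite("pics/c2.png",cv2.resize(im[180:330,180:380],(800,600),interpolation=cv2.INTER_CUBIC))
im=cv2.imread("pics/side0.png")
cv2.imwrite("pics/c3.png",cv2.resize(im[150:300,200:400],(800,600),interpolation=cv2.INTER_CUBIC))
E
```

```text
(no output)
```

View pics/c1.png

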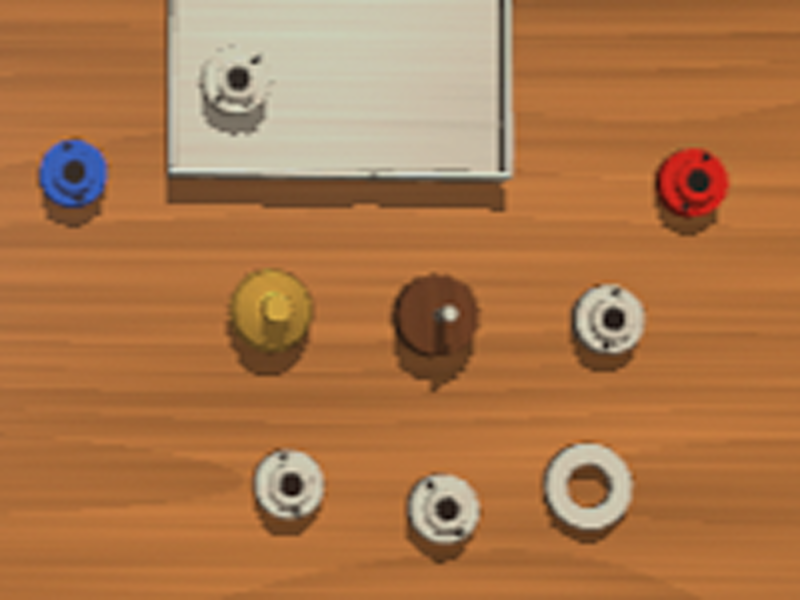

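View pics/c2.png

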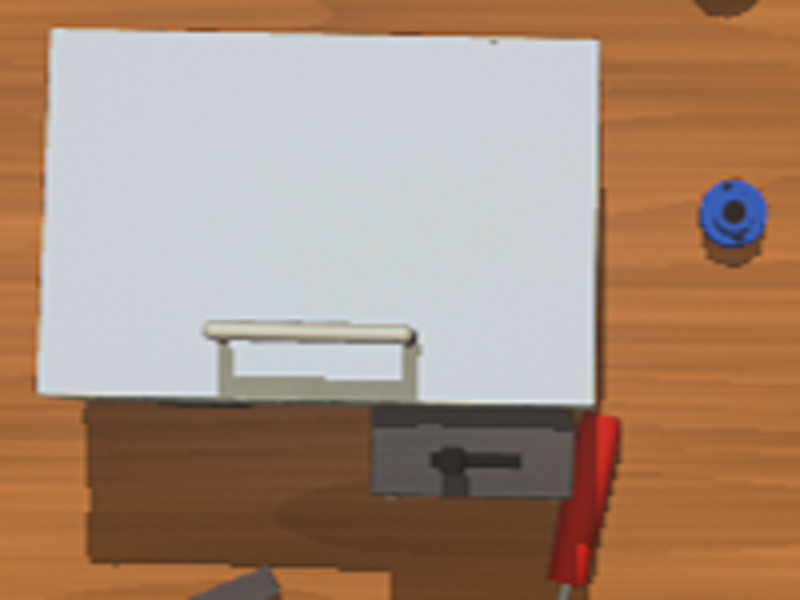

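View pics/c3.png

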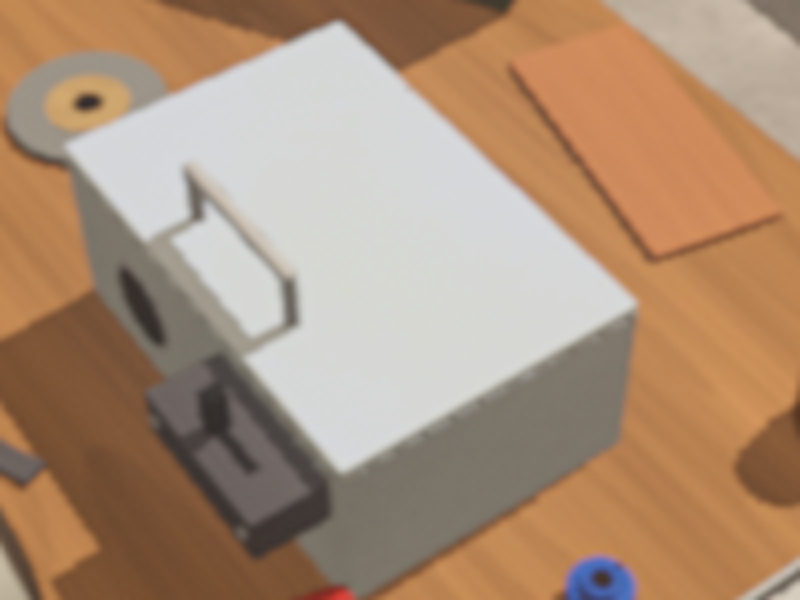

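```bash
python3 - <<'E'
from h import *
from scipy.optimize import least_squares
t=load("top0");s=load("side0")
# holes at boss top
for n,c in dict(nutR=(613,318),nutL=(291,484),nutM=(447,509),tray=(238,77),spacer=(588,487),brush=(271,310),wheel=(437,315)).items():
    u,v=345+c[0]/4,190+c[1]/4
    z={'tray':.026,'spacer':.012,'brush':.035,'wheel':.022}.get(n,.022)
    p=ray(t,u,v,z);print(n,p.round(4),"r",np.hypot(*p[:2]).round(3),"side px",proj(s,p).round(1))
c=lambda x,y:(180+x/4,180+y/4)
lid=[ray(t,*c(*p),.128) for p in [(52,29),(599,40),(595,405),(38,393)]]
print(np.array(lid).round(4))
# case pose fit: corners world= c+R(yaw)(lx,ly); FL-back-left etc
m=[(.1,.15),(.1,-.15),(-.1,-.15),(-.1,.15)]
cs=lambda x,y:(200+x/4,150+y/4)
sp=[cs(341,20),cs(635,304),cs(344,474),cs(66,147)]
tp=[c(52,29),c(599,40),c(595,405),c(38,393)]
def W(x,p):
    C,S=np.cos(x[2]),np.sin(x[2]);return [x[0]+C*p[0]-S*p[1],x[1]+S*p[0]+C*p[1],p[2]]
def f(x,which):
    r=[]
    for (a,b),P,Q in zip(m,tp,sp):
        w=W(x,(a,b,.128))
        if 't' in which:r+=list(proj(t,w)-P)
        if 's' in which:r+=list(proj(s,w)-Q)
    return r
for w in ['t','s','ts']:
    R=least_squares(f,[.5,.2,0],args=(w,));print(w,R.x.round(4),np.round(R.fun,1))
x=R.x
for n,p in dict(handle=(-.065,0,.166),grip=(-.13,-.075,.128),top=(-.13,-.075,.14),h1=(-.065,.05,.166),h2=(-.065,-.05,.166)).items():
    w=W(x,p);u=proj(t,w);v=proj(s,w);print(n,np.round(w,4),"crop",((u-180)*4).round(),((v-[200,150])*4).round())
# tray corners
E
python3 - <<'E'
import cv2
im=cv2.imread("pics/top0.png");cv2.imwrite("pics/c4.png",cv2.resize(im[165:245,377:483],(795,600),interpolation=cv2.INTER_CUBIC))
im=cv2.imread("pics/side0.png");cv2.imwrite("pics/c5.png",cv2.resize(im[270:480,300:500],(571,600),interpolation=cv2.INTER_CUBIC))
E
```

```text
nutR [ 0.5153 -0.3318  0.022 ] r 0.613 side px [426.  436.1]
nutL [ 0.4181 -0.1449  0.022 ] r 0.442 side px [320.6 386.4]
nutM [ 0.4045 -0.2346  0.022 ] r 0.468 side px [344.6 429.5]
tray [ 0.6541 -0.1146  0.026 ] r 0.664 side px [398.1 311.1]
spacer [ 0.4175 -0.3185  0.012 ] r 0.525 side px [380.4 466.7]
brush [ 0.5178 -0.132   0.035 ] r 0.534 side px [356.  349.9]
wheel [ 0.5163 -0.23    0.022 ] r 0.565 side px [387.8 391.2]
[[0.6849 0.359  0.128 ]
 [0.6808 0.0608 0.128 ]
 [0.4826 0.0616 0.128 ]
 [0.4866 0.3615 0.128 ]]
t [ 0.5837  0.2107 -0.0119] [-0.2 -0.3  0.6 -0.5 -0.2  0.3 -0.2  0.5]
s [ 0.5845  0.2106 -0.0122] [-0.1  0.2  1.5  0.  -0.5 -0.  -0.9 -0.6]
ts [ 0.5841  0.2106 -0.0119] [-0.2 -0.5 -0.3  0.2  0.6 -0.7  1.3  0.1 -0.1  0.1 -0.7  0.1 -0.2  0.3
 -1.  -0.5]
handle [0.5191 0.2114 0.166 ] crop [310. 331.] [239. 223.]
grip [0.4532 0.1372 0.128 ] crop [454. 459.] [214. 408.]
top [0.4532 0.1372 0.14  ] crop [452. 459.] [212. 393.]
h1 [0.5197 0.2614 0.166 ] crop [214. 329.] [192. 171.]
h2 [0.5185 0.1614 0.166 ] crop [405. 333.] [288. 277.]
```

View pics/c4.png

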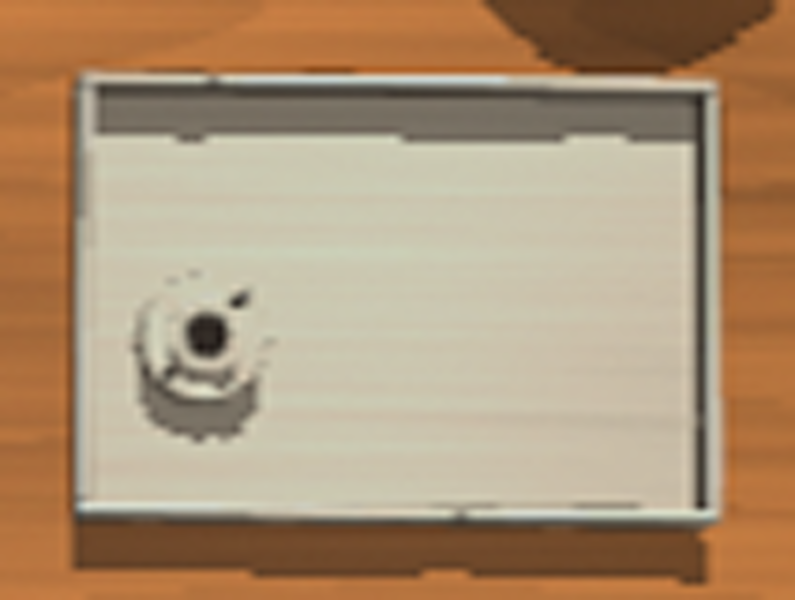

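View pics/c5.png

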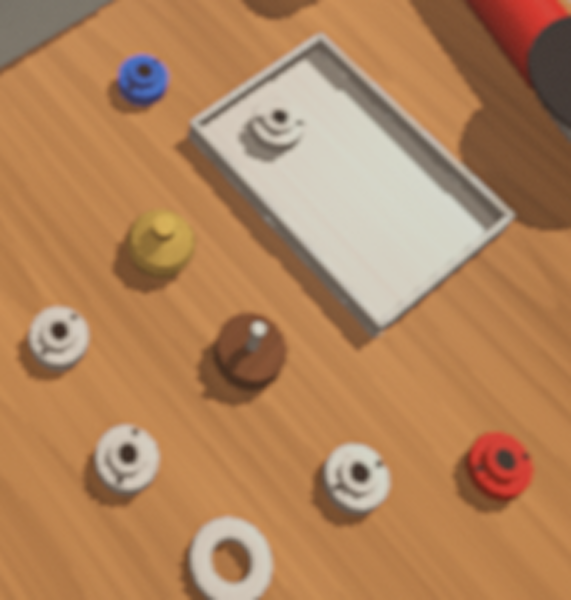

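The three plain steel bench nuts are confirmed; the fourth ring is flat with a large hole, so it's the spacer. I'll take nutL (crop 291,484) and nutM (447,509). Next is the tray pose.

Run:
```python
from h import *
t=load("top0");s=load("side0")
P=[ray(t,377+x/7.5,165+y/7.5,.022) for x,y in [(80,75),(717,85),(718,521),(77,514)]]
print(np.array(P).round(4)); c=np.mean(P,0);print(c.round(4))
a=P[0]-P[1]+P[3]-P[2];yaw=np.arctan2(-a[0],a[1]);print("yaw",yaw)
print([(proj(s,p)-[300,270])*2.857 for p in P])
C,S=np.cos(yaw),np.sin(yaw)
for ly in (65,5,-55): print(ly,(c[0]-S*ly/1e3).round(4),(c[1]+C*ly/1e3).round(4))
# nut4 local
print(c)
from workcell import env
s=env.read_state();yw=s["eef_rot"][2];e=s["ee_pos"]
tx=np.array([np.cos(yw),np.sin(yw)]);ty=np.array([np.sin(yw),-np.cos(yw)])
d=np.array([.418,-.145])-e[:2];print("tool shift mm",d@tx*1e3,d@ty*1e3)
```

```text
[[ 0.7357 -0.0758  0.022 ]
 [ 0.7338 -0.2752  0.022 ]
 [ 0.5965 -0.2738  0.022 ]
 [ 0.5973 -0.0748  0.022 ]]
[ 0.6658 -0.1749  0.022 ]
yaw -0.006597031334256154
[array([319.12204226,  33.73786723]), array([513.25577154, 218.26378368]), array([381.08446293, 327.56759202]), array([189.19804162, 122.16998125])]
65 0.6663 -0.1099
5 0.6659 -0.1699
-55 0.6655 -0.2299
[ 0.66582979 -0.17488815  0.022     ]
tool shift mm 368.4310555452462 -329.83867416688093
```

Emit:
send_rows(
  steps=[
    [70,46,-41,0,-0.165],
    [70,92,-82,0,-0.33],
    [70,138,-123,0,-0.495],
    [70,184,-164,0,-0.66],
    [70,230,-206,0,-0.825],
  ],
  grip_force=40,
)

```text
clock: 0.78
ee_pos: [0.3156, -0.2979, 0.4045]
eef_rot: [3.141, -0.0, 1.083]
contact_force: [0.6, 0.5, -0.7]
finger_gap: 0.06
```

Emit:
send_rows(
  steps=[
    [70,46,4,25,-0.165],
    [70,93,9,60,-0.33],
    [70,139,13,95,-0.493],
    [70,185,17,125,-0.493],
    [70,185,17,125,-0.493],
  ],
)

```text
clock: 1.4
ee_pos: [0.4171, -0.1418, 0.2768]
eef_rot: [-3.136, -0.004, 1.575]
contact_force: [-0.0, -1.1, 0.1]
finger_gap: 0.06
```

Check with the wrist camera before descending.

Run:
```python
from h import *
from workcell import env
d=snap("wrist","w1");s=env.read_state();print(s["ee_pos"],s["eef_rot"],s["clock"])
print(proj(d,[.418,-.145,.022]))
```

```text
[ 0.41731978 -0.14345169  0.27839022] [-3.13880188e+00 -1.66038686e-03  1.57380544e+00] 1.45
[330.32563529 261.84307779]
```

View pics/w1.png

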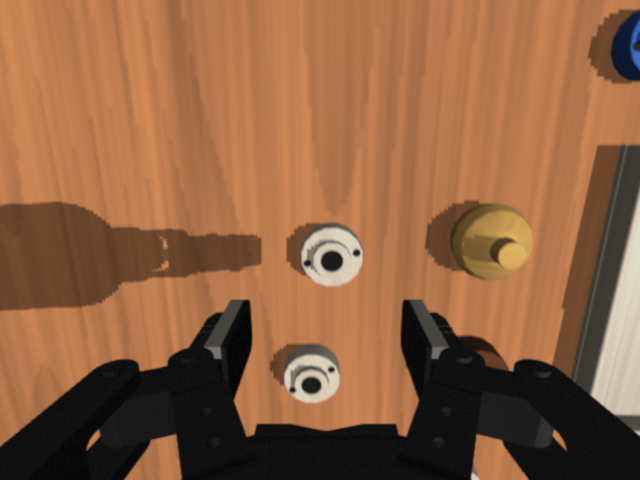

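The wrist view shows the nut hole at (331,261) where (330,262) was predicted, so it's aligned. Descending.

Emit:
send_rows(
  steps=[
    [70,-1.5,0.5,50,0],
    [70,-1.5,0.5,90,0],
    [70,-1.5,0.5,102,0],
    [70,-1.5,0.5,102,0],
  ],
)

```text
clock: 1.95
ee_pos: [0.4181, -0.1471, 0.1783]
eef_rot: [3.141, 0.0, 1.57]
contact_force: [-0.1, -1.2, 0.9]
finger_gap: 0.0595
```

Emit:
send_rows(
  steps=[
    [70,1.5,0,3,0],
    [30,1.5,0,3,0],
    [30,1.5,0,3,0],
    [30,1.5,0,3,0],
    [30,1.5,0,3,0],
  ],
)

```text
clock: 2.58
ee_pos: [0.4187, -0.1452, 0.1761]
eef_rot: [3.14, 0.001, 1.571]
contact_force: [-0.3, 0.4, 5.4]
finger_gap: 0.0382
```

Emit:
send_rows(
  steps=[
    [30,0,0,-40,0],
    [30,0,0,-70,0],
    [30,-7,60,-75,0],
    [30,-14,120,-75,0],
    [30,-21,180,-75,0],
  ],
)

```text
clock: 3.2
ee_pos: [0.5999, -0.1658, 0.2506]
eef_rot: [3.14, 0.001, 1.571]
contact_force: [0.7, -1.4, -0.4]
finger_gap: 0.038
```

Emit:
send_rows(
  steps=[
    [30,-6,45,0,0],
    [30,-9,67,20,0],
    [30,-9,67,50,0],
    [30,-9,67,50,0],
  ],
)

```text
clock: 3.7
ee_pos: [0.6636, -0.174, 0.1966]
eef_rot: [-3.135, -0.003, 1.571]
contact_force: [-1.1, -0.4, -0.9]
finger_gap: 0.0381
```

Emit:
send_rows(
  steps=[
    [30,0,0,13,0],
    [30,0,0,15,0],
    [30,0,0,15,0],
  ],
)

```text
clock: 4.08
ee_pos: [0.6651, -0.1749, 0.1854]
eef_rot: [3.141, 0.0, 1.571]
contact_force: [-0.6, -0.3, -1.5]
finger_gap: 0.0381
```

Emit:
send_rows(
  steps=[
    [30,0,0,4,0],
    [30,0,0,4,0],
    [30,0,0,4,0],
  ],
)

```text
clock: 4.45
ee_pos: [0.665, -0.1748, 0.1808]
eef_rot: [3.141, 0.0, 1.571]
contact_force: [0.2, 0.4, -1.3]
finger_gap: 0.0384
```

Emit:
send_rows(
  steps=[
    [30,0,0,1,0],
    [65,0,0,1,0],
    [70,0,0,1,0],
    [70,0,0,1,0],
    [70,0,0,-40,0],
  ],
)

```text
clock: 5.08
ee_pos: [0.6631, -0.174, 0.2167]
eef_rot: [-3.134, -0.004, 1.571]
contact_force: [-0.3, 0.0, -0.0]
finger_gap: 0.0595
```

Run:
```python
from h import *
from workcell import env
d=snap("wrist","w2");s=env.read_state();print(s["ee_pos"],s["clock"])
```

```text
[ 0.66629906 -0.17527122  0.22612226] 5.125
```

View pics/w2.png

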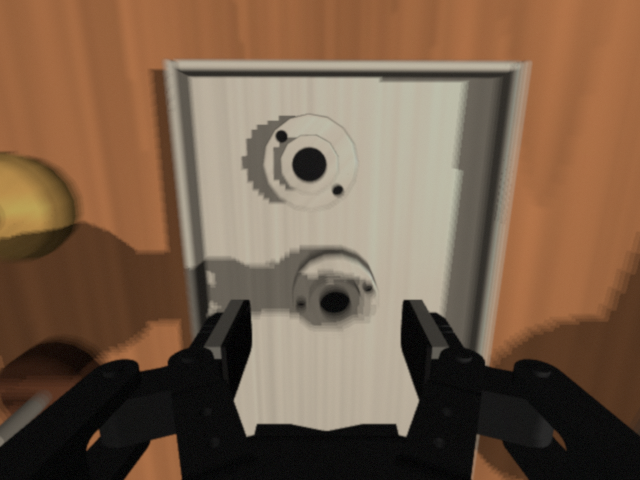

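First nut lies flat in the tray at (335,300), clear of nut4 at (310,165). Going for nutM.

Emit:
send_rows(
  steps=[
    [70,-4,-15,-45,0],
    [70,-18,-75,-45,0],
    [70,-31,-135,-45,0],
    [70,-45,-195,-45,0],
    [70,-58,-253,-45,0],
  ],
)

```text
clock: 5.75
ee_pos: [0.4103, -0.2331, 0.266]
eef_rot: [3.141, 0.001, 1.571]
contact_force: [-0.5, -0.9, 0.2]
finger_gap: 0.06
```

Emit:
send_rows(
  steps=[
    [70,-1.5,-8.5,30,0],
    [70,-1.5,-8.5,70,0],
    [70,-1.5,-8.5,70,0],
  ],
)

```text
clock: 6.12
ee_pos: [0.4022, -0.2333, 0.1935]
eef_rot: [-3.137, -0.004, 1.57]
contact_force: [-0.5, 0.7, -0.5]
finger_gap: 0.0596
```

Run:
```python
from h import *
from workcell import env
d=snap("wrist","w3");s=env.read_state();print(s["ee_pos"],s["eef_rot"],s["clock"])
print(proj(d,[.4045,-.2346,.022]))
```

```text
[ 0.40322497 -0.23404972  0.19536644] [-3.14009537e+00 -1.56183762e-03  1.57069204e+00] 6.175
[334.6999205  322.42710713]
```

View pics/w3.png

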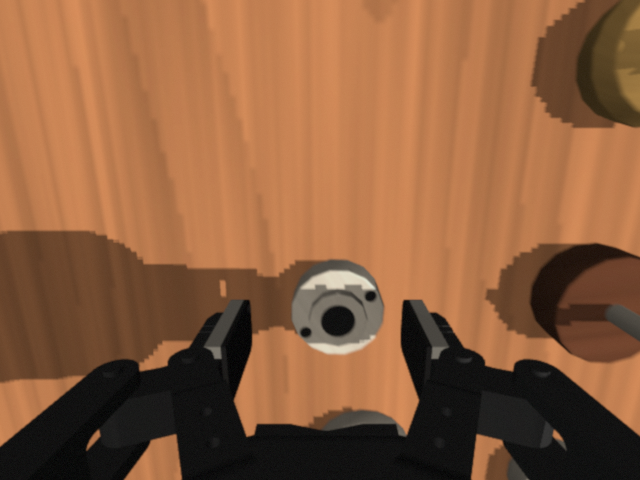

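Nut hole at (338,321), centred between the fingers. I'll lower and grip.

Emit:
send_rows(
  steps=[
    [70,0,2,12,0],
    [70,0,2,19.5,0],
    [70,0,2,19.5,0],
    [30,0,2,19.5,0],
    [30,0,2,19.5,0],
  ],
)

```text
clock: 6.8
ee_pos: [0.4058, -0.2345, 0.1769]
eef_rot: [3.141, 0.001, 1.571]
contact_force: [-0.9, 0.8, 2.7]
finger_gap: 0.0381
```

Emit:
send_rows(
  steps=[
    [30,0,0,0,0],
    [30,0,0,0,0],
  ],
)

```text
clock: 7.05
ee_pos: [0.4058, -0.2345, 0.1768]
eef_rot: [3.141, 0.001, 1.571]
contact_force: [-0.1, 1.1, 5.8]
finger_gap: 0.0384
```

Emit:
send_rows(
  steps=[
    [30,0,0,-50,0],
    [30,0,0,-100,0],
    [30,0,58,-105,0],
    [30,1,118,-105,0],
    [30,1,178,-105,0],
  ],
)

```text
clock: 7.68
ee_pos: [0.585, -0.2331, 0.2811]
eef_rot: [-3.142, 0.0, 1.571]
contact_force: [0.7, -1.1, -0.8]
finger_gap: 0.0381
```

Emit:
send_rows(
  steps=[
    [30,1,60,0,0],
    [30,1,83,30,0],
    [30,1,83,75,0],
    [30,1,83,92,0],
    [30,1,83,94,0],
  ],
)

```text
clock: 8.3
ee_pos: [0.6656, -0.2321, 0.1856]
eef_rot: [-3.139, -0.002, 1.571]
contact_force: [-0.9, -0.5, -0.5]
finger_gap: 0.0382
```

Emit:
send_rows(
  steps=[
    [30,0,0,0,0],
    [30,0,0,0,0],
  ],
)

```text
clock: 8.55
ee_pos: [0.6672, -0.2329, 0.1897]
eef_rot: [3.138, 0.002, 1.571]
contact_force: [-0.6, -0.2, -1.4]
finger_gap: 0.0381
```

Emit:
send_rows(
  steps=[
    [30,0,-1,5,0],
    [30,0,-1,7,0],
    [30,0,-1,7,0],
    [30,0,-1,7,0],
  ],
)

```text
clock: 9.05
ee_pos: [0.6655, -0.2324, 0.1809]
eef_rot: [-3.141, 0.0, 1.571]
contact_force: [-5.0, 0.8, 5.5]
finger_gap: 0.0382
```

Emit:
send_rows(
  steps=[
    [65,0,0,0,0],
    [70,0,0,0,0],
    [70,0,0,0,0],
    [70,0,0,-40,0],
    [70,0,0,-100,0],
  ],
)

```text
clock: 9.68
ee_pos: [0.6646, -0.2319, 0.2783]
eef_rot: [-3.137, -0.003, 1.571]
contact_force: [0.5, -0.5, 1.0]
finger_gap: 0.0599
```

Run:
```python
from h import *
from workcell import env
d=snap("wrist","w4");s=env.read_state();print(s["ee_pos"],s["eef_rot"],s["clock"])
```

```text
[ 0.6675808  -0.23327267  0.29092723] [3.13079843 0.0059139  1.57101791] 9.725
```

View pics/w4.png

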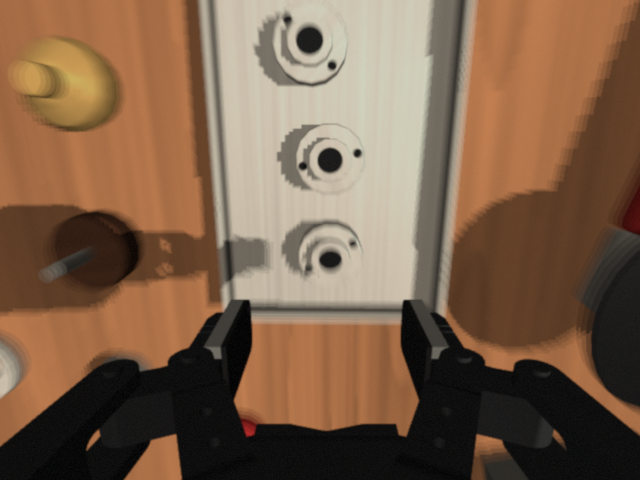

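All three nuts sit flat in the tray at (310,40), (330,160) and (330,258). Now the handle.

Emit:
send_rows(
  steps=[
    [70,45,-15,-35,0],
    [70,95,-31,-70,0],
    [70,150,-50,-90,0],
    [70,208,-69,-105,0],
    [70,266,-88,-120,0],
  ],
)

```text
clock: 10.35
ee_pos: [0.5769, 0.0347, 0.4007]
eef_rot: [3.14, -0.0, 1.571]
contact_force: [0.1, 0.9, -1.1]
finger_gap: 0.0601
```

Emit:
send_rows(
  steps=[
    [70,58,-19,0,0],
    [70,116,-38,0,0],
    [70,174,-58,0,0],
    [70,178,-60,0,0],
    [70,178,-60,0,0],
  ],
)

```text
clock: 10.98
ee_pos: [0.5178, 0.211, 0.4]
eef_rot: [3.141, 0.0, 1.572]
contact_force: [0.6, 0.0, -0.3]
finger_gap: 0.0597
```

Run:
```python
from h import *
from workcell import env
d=snap("wrist","w5");s=env.read_state();print(s["ee_pos"],s["eef_rot"],s["clock"])
for p in ([.5191,.2114,.166],[.5197,.2614,.166],[.5185,.1614,.166],[.4532,.1372,.14]): print(proj(d,p))
```

```text
[0.51808889 0.21028685 0.40001949] [3.14115979e+00 5.20728898e-04 1.57020118e+00] 11.025
[329.10489881 265.71926872]
[330.58312249 176.65850418]
[327.8082758  343.83886491]
[232.51832391 354.82918678]
```

View pics/w5.png

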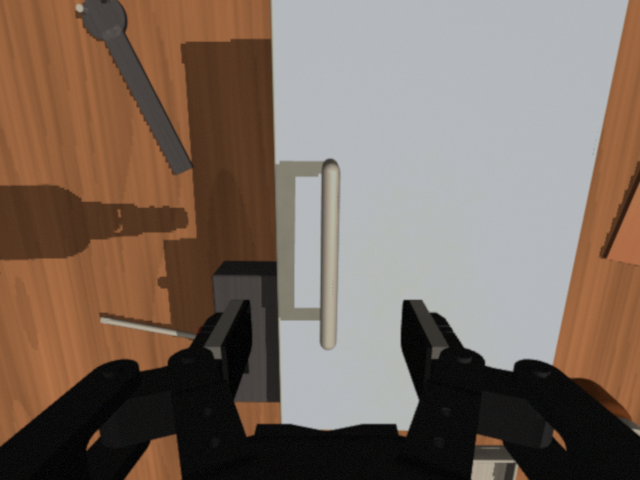

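The bar runs (331,165) to (328,345), matching the prediction. Descending to grip it.

Emit:
send_rows(
  steps=[
    [70,1,1,40,0],
    [70,1,1,70,0],
    [70,1,1,79,0],
    [0,1,1,79,0],
    [0,1,1,79,0],
  ],
)

```text
clock: 11.65
ee_pos: [0.5195, 0.2117, 0.3227]
eef_rot: [3.139, -0.0, 1.57]
contact_force: [0.4, -0.6, -0.2]
finger_gap: 0.0243
```

Emit:
send_rows(
  steps=[
    [0,0,0,0,0],
    [0,0,0,0,0],
    [0,0,0,0,0],
  ],
)

```text
clock: 12.02
ee_pos: [0.5191, 0.2121, 0.3226]
eef_rot: [3.139, -0.0, 1.571]
contact_force: [-1.1, -1.8, 6.5]
finger_gap: 0.0085
```

Emit:
send_rows(
  steps=[
    [0,0,0.7,-2.5,0],
    [0,0,1.4,-5,0],
    [0,0,1.4,-5,0],
  ],
)

```text
clock: 12.4
ee_pos: [0.5203, 0.212, 0.3259]
eef_rot: [3.141, -0.0, 1.571]
contact_force: [2.7, 0.2, -4.8]
finger_gap: 0.0082
```

Emit:
send_rows(
  steps=[
    [0,0,0.7,-2.5,0],
    [0,0,1.4,-5,0],
    [0,0,1.4,-5,0],
  ],
)

```text
clock: 12.78
ee_pos: [0.5218, 0.212, 0.3313]
eef_rot: [3.141, -0.0, 1.571]
contact_force: [5.9, 1.1, -4.7]
finger_gap: 0.0084
```

Emit:
send_rows(
  steps=[
    [0,0,0.7,-2.5,0],
    [0,0,1.4,-5,0],
    [0,0,1.4,-5,0],
  ],
)

```text
clock: 13.15
ee_pos: [0.5233, 0.212, 0.3361]
eef_rot: [3.14, -0.0, 1.571]
contact_force: [6.3, 0.6, -7.2]
finger_gap: 0.0086
```

Emit:
send_rows(
  steps=[
    [0,0,0.7,-2.5,0],
    [0,0,1.4,-5,0],
    [0,0,1.4,-5,0],
  ],
)

```text
clock: 13.52
ee_pos: [0.525, 0.2119, 0.3413]
eef_rot: [3.139, -0.0, 1.571]
contact_force: [7.7, 0.4, -6.3]
finger_gap: 0.0082
```

Run:
```python
from h import *
from workcell import env
d=snap("side","s1");s=env.read_state();print(s["ee_pos"],s["contact_force"],s["clock"])
im=cv2.imread("pics/s1.png");cv2.imwrite("pics/s1c.png",cv2.resize(im[150:300,200:400],(800,600),interpolation=cv2.INTER_CUBIC))
```

```text
[0.52500976 0.21193512 0.34127815] [ 8.08018231  0.48097096 -5.9892116 ] 13.575
```

View pics/s1c.png

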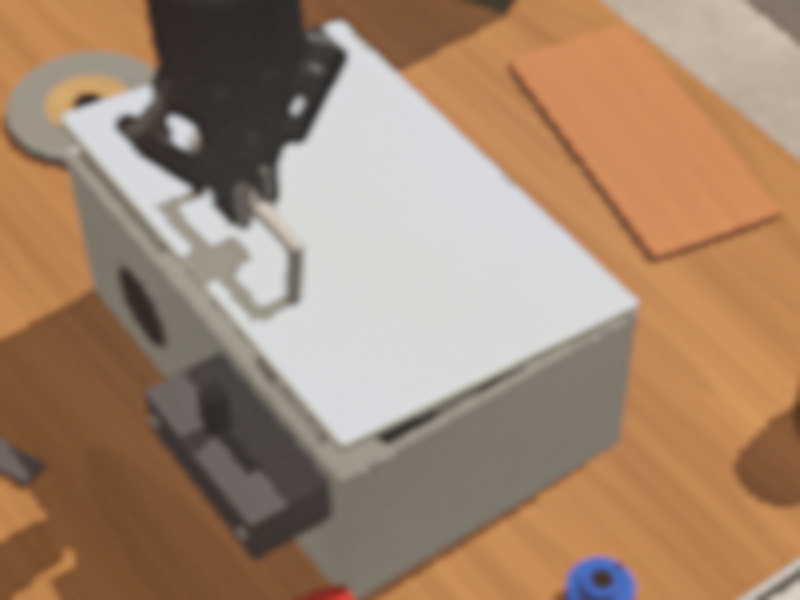

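The lid has risen about 19 mm at the handle, with a visible gap under its front right corner and only about 6 N pull. That's well past the 9 mm catch stop, so the lid is free and the release stays untouched. I'll continue along the arc.

Emit:
send_rows(
  steps=[
    [0,0,5,-10,0],
    [0,0,9,-17.5,0],
    [0,0,13,-25,0],
    [0,0,18,-32,0],
    [0,0,18,-32,0],
  ],
)

```text
clock: 14.2
ee_pos: [0.5423, 0.2119, 0.3734]
eef_rot: [-3.14, 0.001, 1.571]
contact_force: [0.6, -2.2, -3.2]
finger_gap: 0.0087
```

Emit:
send_rows(
  steps=[
    [0,0,5,-7,0],
    [0,0,10.5,-13.7,0],
    [0,0,16,-20,0],
    [0,0,22,-26,0],
    [0,0,22,-26,0],
  ],
)

```text
clock: 14.82
ee_pos: [0.5643, 0.2118, 0.4007]
eef_rot: [-3.14, 0.001, 1.571]
contact_force: [-6.4, -4.5, 2.6]
finger_gap: 0.0086
```

Emit:
send_rows(
  steps=[
    [0,0,6,-6,0],
    [0,0,12.5,-11,0],
    [0,0,19,-16,0],
    [0,0,26,-21,0],
    [0,0,26,-21,0],
  ],
)

```text
clock: 15.45
ee_pos: [0.5905, 0.2115, 0.423]
eef_rot: [3.141, 0.002, 1.571]
contact_force: [-7.5, -5.2, 5.9]
finger_gap: 0.0085
```

Emit:
send_rows(
  steps=[
    [0,0,4,-3,0],
    [0,0,8,-5,0],
    [0,0,8,-5,0],
    [0,0,8,-5,0],
  ],
)

```text
clock: 15.95
ee_pos: [0.5983, 0.2115, 0.428]
eef_rot: [3.141, 0.002, 1.571]
contact_force: [-7.3, -5.6, 7.2]
finger_gap: 0.008
```

Run:
```python
from h import *
from workcell import env
d=snap("side","s2");t=snap("top","t2");s=env.read_state();print(s["ee_pos"],s["contact_force"],s["finger_gap"],s["clock"])
p=s["ee_pos"];print("theta",np.degrees(np.arctan2(p[2]-.3226+.046,.6841-p[0])-.2719))
```

```text
[0.59822565 0.21147458 0.42798989] [-6.87070974 -5.69723567  5.65131906] 0.008071426711500138 16.05
theta 44.857651746065606
```

View pics/s2.png

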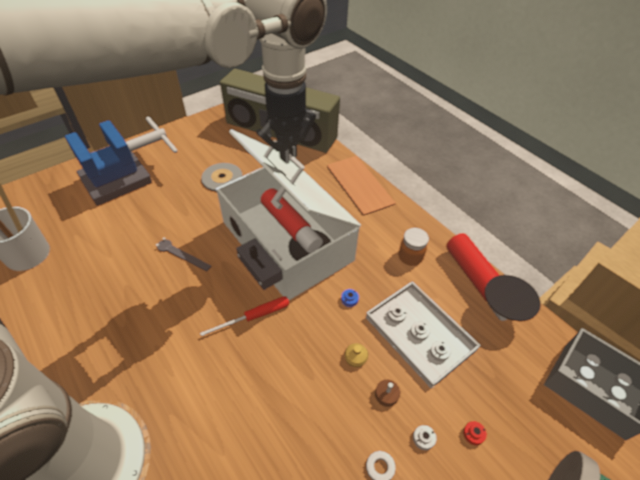

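View pics/t2.png

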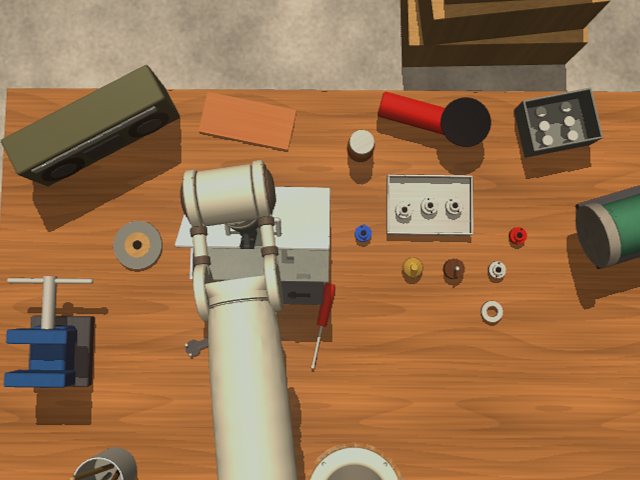

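The lid is held at about 45° and the tray holds three nuts at (404,212), (429,206) and (454,207) in the top view; everything else is unmoved. I'll relieve the small radial strain, then hand in.

Emit:
send_rows(
  steps=[
    [0,0,-0.5,-0.8,0],
    [0,0,-0.5,-0.8,0],
    [0,0,-0.5,-0.8,0],
    [0,0,-0.5,-0.8,0],
  ],
)

```text
clock: 16.55
ee_pos: [0.5978, 0.2115, 0.4278]
eef_rot: [3.141, 0.002, 1.571]
contact_force: [-5.1, -5.7, 2.2]
finger_gap: 0.0084
```

Run:
```python
from workcell import env
s=env.read_state();print(s["ee_pos"],s["contact_force"],s["finger_gap"],abs(s["dq"]).max(),s["clock"])
print(env.job_done())
```

```text
[0.59782938 0.2114863  0.42779276] [-5.14463204 -5.65821478  2.17198006] 0.008419896960912516 0.0019204301805817038 16.55
the job is handed in; nothing more can be done
None
```

The tray now holds exactly three clamping nuts, and I handed the job in at 16.6 s with the gripper still holding the lid about half-way up.

- **Nuts:** I moved two of the plain steel nuts from the bench into the tray next to the one already there. The third bench nut, the spacer ring and the blue and red look-alikes were left alone. The final pictures show three nuts upright in the tray and the tray where it started.
- **Lid:** I tugged up on the bar handle before touching the release. At the handle it rose about 19 mm with only about 6 N of pull, well past the 9 mm where a caught lid stops, so it was free and I left the release alone.
- **Last checks:** The arm was still and the finger opening was 8.4 mm on the 10 mm bar. The lid angle was about 45°, worked out from the gripper position rather than measured directly. About 8 N of sideways and lifting force remained at the wrist.

No check failed. The bystanders I could see in the final pictures had not moved, but the arm hid part of the spanner in the top view.

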